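Close and clamp the swing-top biscuit canister

ROBOT

A 6-joint arm with a two-finger parallel gripper is mounted at the origin on the work surface; the furniture and walls round the work are solid. World frame = base frame: x ahead of the robot, y to its left, z up, the work surface at z = 0. Lengths are in m, angles in rad, forces in N, time in s.
With the tool pointing down it reaches from about 0.25 to 0.775 m from the base axis. Payload 4 kg.
Tool frame: the origin (TCP) lies on the centre line of the jaws, within the pads' length; the fingertips stand 8 mm ahead of it and the grasp point (between the pads) lies 11 mm behind it; z points along the fingers, y is the direction in which the jaws open and shut (so a half turn about z gives the same grasp; the last joint's range is limited). The gripper opens to 94 mm and grips with 3 to 60 N. Pads are 16 mm wide; open, the fingers measure 119 mm over their backs; the gripper's body (75 mm by 177 mm) begins 78 mm behind the grasp point.
Start: joints at [-1.27, 0.087, 1.371, -0, 1.684, -0.103], TCP at [0.216, -0.506, 0.214] pointing down, gripper open.
Joint ranges: [-3.1, 3.1], [-0.76, 2.03], [0.27, 2.55], [-1.08, 4.22], [0.17, 2.65], [-2.57, 2.57]. Speed limits (rad/s): [2.79, 2.79, 3.14, 3.14, 3.14, 3.14].

INTERFACE

Orientations are given as [roll, pitch, yaw] about the fixed x, y, z axes, in that order (R = Rz(yaw) Ry(pitch) Rx(roll)).
In Python, from bench import * gives the robot as it stands.
- The arm moves only by the tool step_arm, never from a script. Its argument "steps" is a list of rows, each an object of numbers: "jaw": the opening, from 0 (shut) to 1 (fully open); "tx", "ty", "tz": the shift along the tool's x, y, z in m; "ax", "ay", "az": the turn, a rotation vector about the tool's x, y, z in rad. In form: [{"jaw": .., "tx": .., "ty": .., "tz": .., "ax": .., "ay": .., "az": ..}, ...]. A call has 1 to 8 rows; each row is the pose to reach, as a shift and turn from the pose measured when the call began, along the tool's axes at that moment; what a row does not reach only later rows make up. A row lasts 1/10 s, in which the tool goes at most 50 mm and 8.59 degrees, less where a joint would pass 70% of its speed; a pose out of reach is approached as far as the arm can. A call with a gripper value outside its range is refused whole. The fingers move at their own pace and stop on an object; the grip force is fixed at half the most. Time passes only in rows, so rows that repeat a pose let the fingers close. It gives the time, the measured TCP pose, the force and the opening at its end, in the units of the state.
- get_obs(): the state, without advancing time (a new reading comes with each control period).
- snapshot(name): name is "side" or "top"; returns (picture, depth): 420x560x3 uint8, red, green, blue; 420x560 float32, m along the optical axis (not along the pixel's ray), 0 where there is no reading.
- camera_model(name): a dict with "intrinsics" (3x3 intrinsics, pixels), "k1" (the pictures are not rectified: a ray, as slopes to the right and down, at radius r is drawn at 1 + k1 r^2 times it, then the intrinsics apply), "origin" and "orientation" of the camera in the world. Camera axes: x right, y down, z forward; pixel columns grow to the right and rows downward; lengths in m; the calibration is good to about 2 mm. A picture is of the moment at which its call begins. camera_model takes no time and is no camera call.
- close_job(): hands the job in, once; it reports no verdict.
Trained networks look in the newest picture that a camera, given by its name, has taken for a name from the list of things; names that differ only in an ending like _2 or _b are one class to them, and where a whole thing is asked for, a point or a joint stands for the part that bears it (a point fixed in the world has none). Each returns a list of dicts, best first, with "confidence" (0 to 1); they miss things now and then, are a little off and sometimes report something else, mostly with a low value. They report only what shows in the picture. A call takes as long as a camera call.
- silhouettes(camera, query): "pixels" (420x560 bool, what is visible of it) and "rect" ([left, top, right, bottom] in pixels, round what is visible of it).
The state is a dict: "time": time; "joint_positions": joint angles; "qvel": joint speeds; "joint_torque": joint torques, N m; "tool_pos": TCP position; "ee_rot": TCP orientation; "wrist_force": force on the tool from outside, world axes, zero at the start; "wrist_torque": the same for the moment, N m; "width": finger opening in m.
Only numpy, scipy, OpenCV 4.12 (cv2) and the standard library are available. Lean on these libraries where they do the work, as an engineer would, in place of code of your own. Each camera call takes 0.05 s, during which the arm holds its last target. There are 200 camera calls.

TASK

Close the biscuit canister: with its wire bail still lying open, lay the loose white lid in the tilted mouth, plug inward, with its ridge running uphill (square to the wire's crossbar). Then swing the bail up over the ridge and past its highest point, as far as it goes, so that it holds the lid clamped by itself. Let go, and leave the other things on the counter where they stand.

Things in the scene. Friction and masses are not known exactly. Their poses are not given: they have to be found in the camera images.
- stand: Small dark wooden stand, 94x104 mm, fixed to the counter, that leans the fixed white canister 30 degrees from upright, roughly toward the robot's right. Origin at the centre of its underside. The canister is 100 mm long along its axis, 84 mm wide at the foot, its neck 66 mm wide. Stand and lid may lie either way round: one on the left, one on the right.
- mouth (a point): Centre of the canister's open mouth, in the plane of its rim. z points out of the mouth along the canister's axis (up and to the right); x points uphill across the mouth (to the left and up); y is level, along the bail's crossbar. Round hole 54 mm wide with a rim 6 mm thick, 94 mm deep.
- bail_pivot (a point): Middle of the bail's hinge axis, 44 mm below mouth along the canister's axis; axes as mouth. The hinge runs along y between two pins beside the neck (neck wall 33 mm from here). The pins give up to 8 mm along z against a stiff spring (4 N at rest, 3 N more per mm): this clamps the lid.
- bail_bar (a point): Middle of the wire bail's crossbar, moving with it: round polished, slippery steel wire 6 mm thick, straight for 80 mm along y of mouth, 62 mm from the hinge axis. The bail's two arms run from the hinge to its ends, 96 mm apart (90 mm clear between them).
- bail (a joint): Bail angle, rad. 0: points to -x of mouth (downhill side). Starts open at 0.1 to 0.45, stays where left. 1.57: straight out along the canister's axis; stop at 1.79. With the lid on, the bar meets the ridge at about 1.25, is lifted 4 mm at its top near 1.57 (push 5 to 10 N), and beyond it is driven by its spring to the stop, still pressing on the lid with 5 to 12 N.
- lid_ridge (a point): Loose white lid, 0.08 to 0.17 kg, lying flat, ridge up. This point: centre of its ridge, 20 mm above the lid's bottom. z up out of the lid, x along the ridge. From the bottom: dark plug 50 mm wide, 8 deep; flange 66 wide, 5 thick; ridge 14 wide (grasp across, along y), 14 high, 36 long, top arched along x (radius 28), ends alike. Lid home: this point is 12 mm out from mouth.
- tongs_a: Steel tongs, 222x45x18 mm, lying lengthwise in the middle between the canister and the lid's first place, loose; not to be disturbed. Origin under its centre.
- tape: Roll of tape, 96 mm wide and 25 mm high, loose, lying flat at the right side; not to be disturbed. Origin under its centre.

How it is judged:
On the way, in this order (a step that is already met when the one before it is completed fails the run):
1. the lid lies home in the mouth, let go, with the bail still open (z of lid_ridge in the frame of mouth between 0.009 and 0.0155 m and x of lid_ridge in the frame of mouth between -0.006 and 0.006 m and y of lid_ridge in the frame of mouth between -0.006 and 0.006 m and angle between the z axis of lid_ridge and the z axis of mouth, either way round below 0.08 rad and value of joint bail below 1 rad and contact force between the fingers and lid below 0.1 N and angle between the x axis of lid_ridge and the x axis of mouth, either way round below 0.35 rad), for 0.2 s.
2. the bail is swung past its highest point and presses on the lid (value of joint bail above 1.72 rad and contact force between bail and lid above 2 N), for 0.2 s.
At the end, for the whole second after the job is handed in: The lid is home in the mouth (ridge point 9 to 15.5 mm outside it, within 6 mm of its axis, face parallel within 0.08 rad, ridge uphill within 0.35 rad), the bail stands by itself past its highest point (joint over 1.72) pressing on the lid with more than 2 N, and all is at rest (all of step 2 and z of lid_ridge in the frame of mouth between 0.009 and 0.0155 m and x of lid_ridge in the frame of mouth between -0.006 and 0.006 m and y of lid_ridge in the frame of mouth between -0.006 and 0.006 m and angle between the z axis of lid_ridge and the z axis of mouth, either way round below 0.08 rad and linear speed of lid below 0.02 m/s and angle between the x axis of lid_ridge and the x axis of mouth, either way round below 0.35 rad); the robot touches nothing.
It fails at once if the tongs in the middle are pushed more than 30 mm (distance of tongs_a from where it was at the start of the episode above 0.03 m).
It fails at once if the tape roll is pushed more than 30 mm (distance of tape from where it was at the start of the episode above 0.03 m).
It also fails if it takes over 64 s, if anything falls off the work surface, if the arm or the gripper's body presses on something with over 40 N, if the wrist force passes 120 N, or if a joint passes its speed limit or range.

## Working session

There is one attempt and no reset: what is moved stays moved. The work goes in short steps, Python scripts to look and compute and a tool call to move; the robot and the scene stay as the last step left them, time stands still between calls to the robot, and variables do not carry over. Pictures are saved under pics/ and viewed, about 8 in all and at most 12, crops included, and the job is handed in when it is done.

Besides the shell and the picture viewer there is one more tool, called after "Call:" as a command line: name --argument value ..., lists and objects as JSON in quotes. step_arm: Moves the arm, as the interface text tells. Its arguments: {"type":"object","properties":{"steps":{"type":"array"}},"required":["steps"]}

```bash
mkdir -p pics; ls; cat > h.py <<'E'
from bench import *
import numpy as np, cv2
from scipy.spatial.transform import Rotation as R
def rot(o):
    o=np.array(o,float)
    return o if o.shape==(3,3) else R.from_euler('xyz',o).as_matrix() if o.size==3 else R.from_quat(o).as_matrix()
def cloud(name,depth):
    m=camera_model(name);K=np.array(m['intrinsics']);h,w=depth.shape
    v,u=np.mgrid[0:h,0:w]
    p=np.stack([(u-K[0,2])/K[0,0],(v-K[1,2])/K[1,1]],-1)
    q=p.copy()
    for _ in range(8): q=p/(1+m['k1']*(q**2).sum(-1,keepdims=True))
    P=np.concatenate([q,np.ones((h,w,1))],-1)*depth[...,None]
    P=P@rot(m['orientation']).T+np.array(m['origin']); P[depth<=0]=np.nan
    return P
E
python3 - <<'E'
from h import *
print(get_obs())
ims=[]
for c in ['top','side']:
    print(camera_model(c))
    im,d=snapshot(c); np.savez('s_'+c,im=im,d=d); cv2.imwrite(f'pics/{c}0.png',im[...,::-1])
    P=cloud(c,d)
    for q in ['stand','bail_bar','lid_ridge','tongs_a','tape','mouth']:
        try:
            for s in silhouettes(c,q)[:2]:
                m=s['pixels']; X=P[m]; X=X[~np.isnan(X[:,0])]
                print(c,q,round(s['confidence'],2),np.round(s['rect']),m.sum(),np.round(np.median(X,0),3),np.round(np.percentile(X,[2,98],axis=0),3).tolist())
                np.save(f'm_{c}_{q}.npy',m) if s['confidence']>.5 else 0
        except Exception as e: print(c,q,e)
E
```

```text
pics
{'time': 0.0, 'joint_positions': array([-1.27011635e+00,  8.79454652e-02,  1.37228076e+00,  1.91123984e-07,
        1.68358343e+00, -1.03057665e-01]), 'qvel': array([ 5.76822322e-04, -9.40737627e-04,  8.23473909e-04, -5.98104453e-04,
        5.58886429e-05,  1.67992139e-04]), 'joint_torque': array([ 2.40254240e-04, -3.40184748e+01, -3.02422321e+01,  7.18433037e-02,
        3.32354545e-02, -1.80855263e-04]), 'tool_pos': array([ 0.21592834, -0.50525323,  0.21229593]), 'ee_rot': array([-3.13938744e+00, -2.28262832e-04,  4.03737408e-01]), 'wrist_force': array([0.33951829, 0.5974752 , 0.48590204]), 'wrist_torque': array([-0.05079682, -0.06245039, -0.0169859 ]), 'width': 0.09404933959902331}
{'intrinsics': array([[446.63783653,   0.        , 282.08906093],
       [  0.        , 446.63783653, 197.90364697],
       [  0.        ,   0.        ,   1.        ]]), 'k1': -0.07517205564169599, 'origin': array([ 0.36895976, -0.03463985,  0.9885408 ]), 'orientation': array([-3.05341406,  0.01918639, -1.55650124])}
top stand 0.97 [162. 147. 231. 199.] 2650 [0.49  0.17  0.088] [[0.448, 0.107, -0.
[... 979 characters left out ...]
 [0.545, 0.238, 0.14]]
side stand 0.24 [222. 237. 324. 255.] 1070 [ 0.433 -0.011  0.011] [[0.34, -0.027, 0.001], [0.547, 0.018, 0.018]]
side bail_bar 0.71 [208. 254. 265. 271.] 103 [0.547 0.132 0.088] [[0.453, 0.101, 0.081], [0.553, 0.159, 0.093]]
side lid_ridge 0.77 [251. 197. 278. 212.] 311 [ 0.476 -0.146  0.014] [[0.449, -0.174, 0.011], [0.505, -0.122, 0.028]]
side tongs_a 0.57 [223. 238. 325. 255.] 1127 [ 0.431 -0.011  0.01 ] [[0.339, -0.028, -0.0], [0.546, 0.018, 0.019]]
side tape 0.83 [294. 169. 329. 194.] 670 [ 0.361 -0.253  0.018] [[0.317, -0.312, 0.0], [0.405, -0.22, 0.027]]
side mouth 0.82 [210. 244. 263. 309.] 2904 [0.496 0.187 0.095] [[0.457, 0.103, 0.044], [0.548, 0.225, 0.142]]
```

```bash
python3 - <<'E'
from h import *
a=np.load('s_top.npz')['im'][130:280,150:430]; b=np.load('s_side.npz')['im'][160:350,190:345]
A=cv2.resize(a,None,fx=2.8,fy=2.8,interpolation=3); B=cv2.resize(b,None,fx=3,fy=3,interpolation=3)
cv2.imwrite('pics/c_top.png',A[...,::-1]);cv2.imwrite('pics/c_side.png',B[...,::-1])
E
```

```text
(no output)
```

View pics/c_top.png

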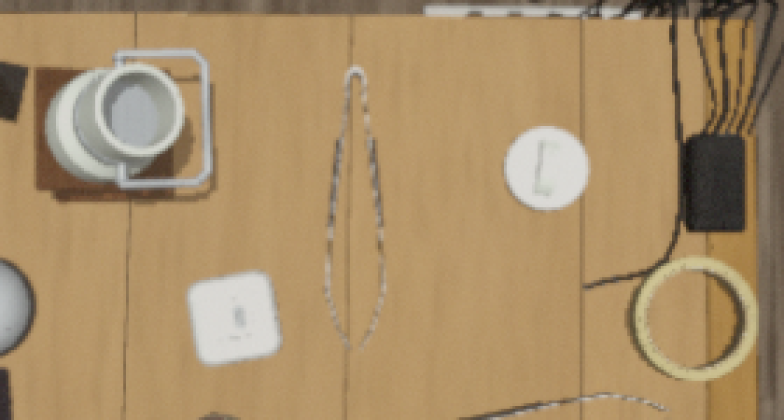

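View pics/c_side.png

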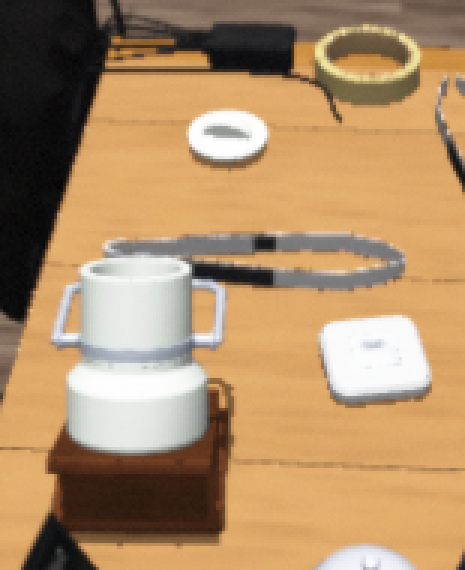

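```bash
cat > fit.py <<'E'
from h import *
from scipy.optimize import least_squares
def frame(yaw):
    # yaw=0: z=(0,-.5,.866), x=(0,.866,.5), y=(-1,0,0)
    B=np.array([[0,-1,0],[np.cos(np.pi/6),0,-.5],[.5,0,np.cos(np.pi/6)]])
    return R.from_euler('z',yaw).as_matrix()@B
def segd(q,a,b):
    a=np.array(a);b=np.array(b);t=np.clip(((q-a)@(b-a))/((b-a)@(b-a)),0,1)
    return np.linalg.norm(q-a-t[:,None]*(b-a),axis=1)
def fitm(X,p0):
    def L(p,X): return (X-p[:3])@frame(p[3])
    def f(p):
        l=L(p,X);q=np.c_[np.hypot(l[:,0],l[:,1]),l[:,2]]
        return np.minimum.reduce([segd(q,a,b) for a,b in [((.027,-.05),(.027,0)),((.027,0),(.033,0)),((.033,0),(.033,-.038))]])
    p=np.array(p0,float)
    for k in range(4):
        l=L(p,X) if k else None
        r=least_squares(f,p,loss='soft_l1',f_scale=.0015);p=r.x
    return p,np.median(f(p)),L(p,X)
E
python3 - <<'E'
from fit import *
allX={}
for c in ['top','side']:
    z=np.load(f's_{c}.npz');P=cloud(c,z['d'])
    m=np.load(f'm_{c}_mouth.npy');b=np.load(f'm_{c}_bail_bar.npy')
    m=m&~cv2.dilate(b.astype(np.uint8),np.ones((3,3))).astype(bool)
    m=cv2.erode(m.astype(np.uint8),np.ones((2,2))).astype(bool)
    X=P[m];X=X[~np.isnan(X[:,0])]
    p0=[.5,.125,.135,0]
    for it in range(2):
        l=(X-p0[:3])@frame(p0[3]);s=(l[:,2]>(-.045 if it==0 else -.036))&(np.hypot(l[:,0],l[:,1])<.045)&(l[:,2]<.02)
        p,e,_=fitm(X[s],p0);p0=p
    print(c,'mouth',np.round(p,4),'med',e,s.sum()); allX[c]=(X[s],p)
X=np.vstack([allX['top'][0],allX['side'][0]]);p,e,_=fitm(X,(allX['top'][1]+allX['side'][1])/2);print('both',np.round(p,4),e)
for c in ['top','side']:
    z=np.load(f's_{c}.npz');P=cloud(c,z['d']);b=np.load(f'm_{c}_bail_bar.npy');X=P[b];X=X[~np.isnan(X[:,0])]
    l=(X-p[:3])@frame(p[3]); s=(abs(l[:,1])<.055)&(l[:,0]<-.04)&(l[:,2]>-.08);l=l[s]
    th=np.arctan2(l[:,2]+.044,-l[:,0]);rr=np.hypot(l[:,2]+.044,l[:,0]);k=abs(l[:,1])<.036;print(c,'bail',np.median(th[k]),np.median(rr[k]),k.sum(),'arms y',np.percentile(l[:,1],[3,97]),np.median(th[~k]))
    m=np.load(f'm_{c}_lid_ridge.npy');X=P[m];X=X[~np.isnan(X[:,0])]
    zc=np.median(X[:,2]);F=X[abs(X[:,2]-zc)<.004][:,:2].astype(np.float32)
    cc,rad=cv2.minEnclosingCircle(F)
    h=X[X[:,2]>zc+.006][:,:2]; w,V=np.linalg.eigh(np.cov(h.T)) ;bx=cv2.minAreaRect(h.astype(np.float32))
    print(c,'lid z',zc,'c',cc,rad,'mean',F.mean(0),'ridge c',h.mean(0),'yaw',np.arctan2(V[1,1],V[0,1]),np.sqrt(w),bx,len(h))
E
```

```text
top mouth [0.5004 0.1444 0.1299 0.0729] med 0.0006454785658955055 604
side mouth [0.505  0.1488 0.1322 0.0366] med 0.00098851406165398 963
both [0.5021 0.1439 0.1295 0.0628] 0.0008908967403479587
top bail 0.3766209391580678 0.061561396451353764 75 arms y [-0.04636443  0.05079968] 0.3801273019437874
top lid z 0.013079247031301922 c (0.47656378149986267, -0.15189816057682037) 0.03194880113005638 mean [ 0.4760991 -0.1513412] ridge c [ 0.47647441 -0.1517818 ] yaw 3.0450287030155816 [0.00383626 0.01109762] ((0.4765256643295288, -0.15229156613349915), (0.01339638140052557, 0.03802691772580147), 85.30467987060547) 105
side bail 0.3723126472414733 0.06051359067084821 8 arms y [-0.04871977  0.04744145] 0.3860110837949205
side lid z 0.014248508537568982 c (0.4769130051136017, -0.15130943059921265) 0.03237372636795044 mean [ 0.47690958 -0.14259526] ridge c [ 0.47734313 -0.15206969] yaw 3.0433892859351928 [0.00451413 0.01054113] ((0.4775959253311157, -0.15263326466083527), (0.016654888167977333, 0.037744611501693726), 81.55362701416016) 70
```

```bash
cat > go.py <<'E'
from h import *
def Rdown(psi): return R.from_euler('xyz',[np.pi,0,psi]).as_matrix()
def rel(pos,Rt,o=None):
    o=o or get_obs();R0=rot(o['ee_rot']);t=R0.T@(np.array(pos)-o['tool_pos']);a=R.from_matrix(R0.T@Rt).as_rotvec()
    print('t',np.round(t,4),'a',np.round(a,4),'| now',np.round(o['tool_pos'],4),np.round(o['ee_rot'],3),'F',np.round(o['wrist_force'],1),'w',round(o['width'],4),'T',round(o['time'],2))
E
python3 - <<'E'
from go import *
rel([.4767,-.1518,.15],Rdown(-.096))
E
```

```text
t [ 0.3787 -0.2232  0.0635] a [ 2.000e-04 -0.000e+00  4.998e-01] | now [ 0.2161 -0.5058  0.2136] [3.141 0.    0.404] F [ 0.7  0.5 -0.1] w 0.0937 T 0.7
```

Call:
step_arm --steps '[{"jaw": 1, "tx": 0.045, "ty": -0.0265, "tz": 0, "az": 0.06}, {"jaw": 1, "tx": 0.09, "ty": -0.053, "tz": 0, "az": 0.12}, {"jaw": 1, "tx": 0.135, "ty": -0.08, "tz": 0, "az": 0.18}, {"jaw": 1, "tx": 0.18, "ty": -0.106, "tz": 0, "az": 0.24}, {"jaw": 0.6, "tx": 0.225, "ty": -0.133, "tz": 0, "az": 0.3}, {"jaw": 0.6, "tx": 0.27, "ty": -0.159, "tz": 0.01, "az": 0.36}, {"jaw": 0.5, "tx": 0.315, "ty": -0.186, "tz": 0.02, "az": 0.43}, {"jaw": 0.5, "tx": 0.35, "ty": -0.207, "tz": 0.04, "az": 0.5}]'

```text
invalid input
```

```bash
python3 - <<'E'
from go import *
rel([.4767,-.1518,.1],Rdown(-.096))
rel([.4767,-.1518,.0225],Rdown(-.096))
E
```

```text
t [ 0.3787 -0.2232  0.1135] a [ 2.000e-04 -0.000e+00  4.998e-01] | now [ 0.2161 -0.5058  0.2136] [3.141 0.    0.404] F [ 0.7  0.5 -0.1] w 0.0937 T 0.7
t [ 0.3787 -0.2232  0.191 ] a [ 2.000e-04 -0.000e+00  4.998e-01] | now [ 0.2161 -0.5058  0.2136] [3.141 0.    0.404] F [ 0.7  0.5 -0.1] w 0.0937 T 0.7
```

All keys are probably needed in each row.

Call:
step_arm --steps '[{"jaw": 1, "tx": 0.045, "ty": -0.0265, "tz": 0, "ax": 0, "ay": 0, "az": 0.06}, {"jaw": 1, "tx": 0.09, "ty": -0.053, "tz": 0, "ax": 0, "ay": 0, "az": 0.12}, {"jaw": 1, "tx": 0.135, "ty": -0.08, "tz": 0, "ax": 0, "ay": 0, "az": 0.18}, {"jaw": 1, "tx": 0.18, "ty": -0.106, "tz": 0, "ax": 0, "ay": 0, "az": 0.24}, {"jaw": 0.6, "tx": 0.225, "ty": -0.133, "tz": 0, "ax": 0, "ay": 0, "az": 0.3}, {"jaw": 0.6, "tx": 0.27, "ty": -0.159, "tz": 0.01, "ax": 0, "ay": 0, "az": 0.36}, {"jaw": 0.5, "tx": 0.315, "ty": -0.186, "tz": 0.02, "ax": 0, "ay": 0, "az": 0.43}, {"jaw": 0.5, "tx": 0.35, "ty": -0.207, "tz": 0.04, "ax": 0, "ay": 0, "az": 0.5}]'

```text
time: 1.5
tool_pos: [0.4517, -0.1859, 0.1797]
ee_rot: [3.14, -0.004, -0.099]
wrist_force: [0.9, -1.1, -0.1]
width: 0.0656
```

```bash
python3 - <<'E'
from go import *
rel([.4767,-.1518,.08],Rdown(-.096))
rel([.4767,-.1518,.0225],Rdown(-.096))
E
```

```text
t [ 0.0211 -0.0366  0.0997] a [ 0.0019 -0.0043 -0.0028] | now [ 0.4517 -0.1859  0.1797] [ 3.14  -0.004 -0.099] F [ 0.9 -1.1 -0.1] w 0.0656 T 1.5
t [ 0.0209 -0.0367  0.1572] a [ 0.0019 -0.0043 -0.0028] | now [ 0.4517 -0.1859  0.1797] [ 3.14  -0.004 -0.099] F [ 0.9 -1.1 -0.1] w 0.0656 T 1.5
```

Call:
step_arm --steps '[{"jaw": 0.5, "tx": 0.01, "ty": -0.018, "tz": 0.03, "ax": 0.002, "ay": -0.004, "az": 0}, {"jaw": 0.5, "tx": 0.021, "ty": -0.0366, "tz": 0.06, "ax": 0.002, "ay": -0.004, "az": -0.003}, {"jaw": 0.5, "tx": 0.021, "ty": -0.0366, "tz": 0.1, "ax": 0.002, "ay": -0.004, "az": -0.003}, {"jaw": 0.5, "tx": 0.021, "ty": -0.0366, "tz": 0.12, "ax": 0.002, "ay": -0.004, "az": -0.003}, {"jaw": 0.5, "tx": 0.021, "ty": -0.0366, "tz": 0.12, "ax": 0.002, "ay": -0.004, "az": -0.003}]'

```text
time: 2.0
tool_pos: [0.474, -0.1503, 0.0559]
ee_rot: [-3.139, 0.007, -0.095]
wrist_force: [0.7, -0.8, 0.0]
width: 0.047
```

```bash
python3 - <<'E'
from go import *
rel([.4767,-.1518,.023],Rdown(-.096))
o=get_obs();im,d=snapshot('side');cv2.imwrite('pics/s1.png',cv2.resize(im[120:260,200:340],None,fx=4,fy=4,interpolation=3)[...,::-1])
E
```

```text
t [0.0031 0.0013 0.0328] a [-0.0027  0.0075  0.0009] | now [ 0.474  -0.1503  0.0559] [-3.139  0.007 -0.095] F [ 0.7 -0.8  0. ] w 0.047 T 2.0
```

View pics/s1.png

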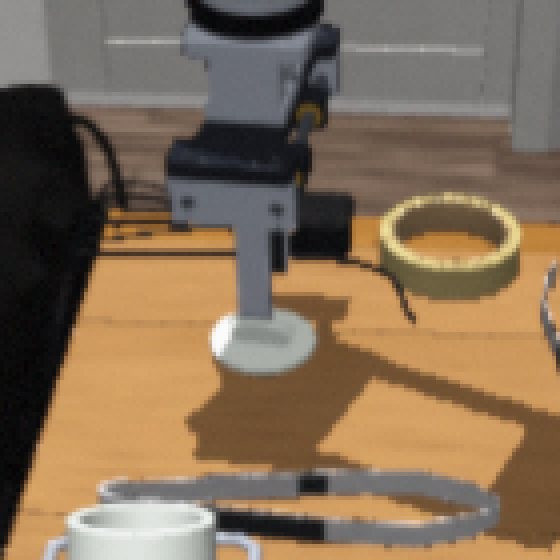

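Call:
step_arm --steps '[{"jaw": 0.5, "tx": 0.003, "ty": 0.001, "tz": 0.02, "ax": -0.003, "ay": 0.0075, "az": 0.001}, {"jaw": 0.5, "tx": 0.003, "ty": 0.001, "tz": 0.0325, "ax": -0.003, "ay": 0.0075, "az": 0.001}, {"jaw": 0.5, "tx": 0.003, "ty": 0.001, "tz": 0.0325, "ax": -0.003, "ay": 0.0075, "az": 0.001}, {"jaw": 0, "tx": 0.003, "ty": 0.001, "tz": 0.0325, "ax": -0.003, "ay": 0.0075, "az": 0.001}, {"jaw": 0, "tx": 0.003, "ty": 0.001, "tz": 0.0325, "ax": -0.003, "ay": 0.0075, "az": 0.001}, {"jaw": 0, "tx": 0.003, "ty": 0.001, "tz": 0.0325, "ax": -0.003, "ay": 0.0075, "az": 0.001}, {"jaw": 0, "tx": 0.003, "ty": 0.001, "tz": 0.0325, "ax": -0.003, "ay": 0.0075, "az": 0.001}, {"jaw": 0, "tx": 0.003, "ty": 0.001, "tz": 0.0325, "ax": -0.003, "ay": 0.0075, "az": 0.001}]'

```text
time: 2.85
tool_pos: [0.4789, -0.1529, 0.0265]
ee_rot: [3.139, -0.006, -0.096]
wrist_force: [-0.3, -0.9, 1.2]
width: 0.0136
```

```bash
cat > F.py <<'E'
from fit import *
from go import *
M=np.array([.5015,.1445,.130]);YAW=.063
def Rplace(): 
    f=frame(YAW);return np.c_[f[:,0],-f[:,1],-f[:,2]]
def W(l): return M+frame(YAW)@np.array(l)
E
python3 - <<'E'
from F import *
print('final place TCP',W([0,0,.012+.003]))
rel([.4767,-.1518,.2],Rdown(-.096))
rel(W([0,0,.015+.07])+[0,-.02,.02],Rplace())
E
```

```text
final place TCP [0.50197219 0.13701488 0.14299038]
t [-0.0013 -0.0004 -0.1735] a [ 0.0028 -0.0057 -0.0004] | now [ 0.4789 -0.1529  0.0265] [ 3.139 -0.006 -0.096] F [-0.3 -0.9  1.2] w 0.0136 T 2.85
t [ 0.0037 -0.2358 -0.1977] a [ 0.4586  0.3831 -1.6842] | now [ 0.4789 -0.1529  0.0265] [ 3.139 -0.006 -0.096] F [-0.3 -0.9  1.2] w 0.0136 T 2.85
```

Call:
step_arm --steps '[{"jaw": 0, "tx": 0, "ty": 0, "tz": -0.02, "ax": 0, "ay": 0, "az": 0}, {"jaw": 0, "tx": 0, "ty": 0, "tz": -0.06, "ax": 0, "ay": 0, "az": 0}, {"jaw": 0, "tx": 0, "ty": 0, "tz": -0.1, "ax": 0, "ay": 0, "az": -0.12}, {"jaw": 0, "tx": 0, "ty": -0.02, "tz": -0.14, "ax": 0, "ay": 0, "az": -0.24}, {"jaw": 0, "tx": 0, "ty": -0.04, "tz": -0.18, "ax": 0, "ay": 0, "az": -0.36}, {"jaw": 0, "tx": 0, "ty": -0.06, "tz": -0.2, "ax": 0, "ay": 0, "az": -0.48}, {"jaw": 0, "tx": 0, "ty": -0.09, "tz": -0.22, "ax": 0, "ay": 0, "az": -0.6}, {"jaw": 0, "tx": 0, "ty": -0.11, "tz": -0.22, "ax": 0, "ay": 0, "az": -0.72}]'

```text
time: 3.65
tool_pos: [0.4896, -0.0414, 0.2499]
ee_rot: [3.132, -0.007, 0.629]
wrist_force: [0.4, -0.2, -2.1]
width: 0.0136
```

```bash
python3 - <<'E'
from F import *
print(get_obs()['joint_positions'])
rel(W([0,0,.015+.07])+[0,-.02,.02],Rplace())
E
```

```text
[-1.98806586e-01 -5.76357389e-02  1.44608026e+00 -1.38617547e-03
  1.74094824e+00  7.42464856e-01]
t [ 0.0843 -0.0915  0.0259] a [ 0.2751  0.4768 -0.9773] | now [ 0.4896 -0.0414  0.2499] [ 3.132 -0.007  0.629] F [ 0.4 -0.2 -2.1] w 0.0136 T 3.65
```

Call:
step_arm --steps '[{"jaw": 0, "tx": 0.01, "ty": -0.01, "tz": 0, "ax": 0.03, "ay": 0.06, "az": -0.12}, {"jaw": 0, "tx": 0.02, "ty": -0.02, "tz": 0, "ax": 0.07, "ay": 0.12, "az": -0.24}, {"jaw": 0, "tx": 0.03, "ty": -0.035, "tz": 0, "ax": 0.105, "ay": 0.18, "az": -0.37}, {"jaw": 0, "tx": 0.042, "ty": -0.045, "tz": 0.01, "ax": 0.14, "ay": 0.24, "az": -0.49}, {"jaw": 0, "tx": 0.052, "ty": -0.057, "tz": 0.015, "ax": 0.17, "ay": 0.3, "az": -0.61}, {"jaw": 0, "tx": 0.063, "ty": -0.07, "tz": 0.02, "ax": 0.205, "ay": 0.36, "az": -0.73}, {"jaw": 0, "tx": 0.075, "ty": -0.08, "tz": 0.026, "ax": 0.24, "ay": 0.42, "az": -0.86}, {"jaw": 0, "tx": 0.084, "ty": -0.0915, "tz": 0.026, "ax": 0.275, "ay": 0.477, "az": -0.977}]'

```text
time: 4.45
tool_pos: [0.5034, 0.0823, 0.2224]
ee_rot: [-3.141, -0.526, 1.638]
wrist_force: [-0.6, -0.1, -1.2]
width: 0.0141
```

```bash
python3 - <<'E'
from F import *
rel(W([0,0,.015+.04]),Rplace())
E
```

```text
t [0.0075 0.0022 0.0561] a [-0.0024 -0.0025  0.0034] | now [0.5034 0.0823 0.2224] [-3.141 -0.526  1.638] F [-0.6 -0.1 -1.2] w 0.0141 T 4.45
```

Call:
step_arm --steps '[{"jaw": 0, "tx": 0.004, "ty": 0.001, "tz": 0.03, "ax": 0, "ay": 0, "az": 0}, {"jaw": 0, "tx": 0.0075, "ty": 0.002, "tz": 0.056, "ax": -0.002, "ay": -0.002, "az": 0.003}, {"jaw": 0, "tx": 0.0075, "ty": 0.002, "tz": 0.056, "ax": -0.002, "ay": -0.002, "az": 0.003}, {"jaw": 0, "tx": 0.0075, "ty": 0.002, "tz": 0.056, "ax": -0.002, "ay": -0.002, "az": 0.003}]'

```text
time: 4.85
tool_pos: [0.5027, 0.1169, 0.1776]
ee_rot: [-3.14, -0.524, 1.634]
wrist_force: [-0.4, -0.1, -0.9]
width: 0.0135
```

```bash
python3 - <<'E'
from F import *
rel(W([0,0,.015+.04]),Rplace()); rs=[get_obs()['tool_pos'] for _ in range(3)];print(rs)
A=[]
for c in ['side','top']:
    im,d=snapshot(c);np.savez('h_'+c,im=im,d=d)
    for s in silhouettes(c,'lid_ridge')[:2]: print(c,s['rect'],s['confidence']); 
    s=silhouettes(c,'lid_ridge')
    if s: np.save(f'hm_{c}.npy',s[0]['pixels'])
    P=cloud(c,d); r=im[200:340,170:300] if c=='side' else im[110:220,140:270]
    A.append(cv2.resize(r,(400,int(400*r.shape[0]/r.shape[1])),interpolation=3))
h=max(a.shape[0] for a in A);A=[np.pad(a,((0,h-a.shape[0]),(0,0),(0,0))) for a in A]
cv2.imwrite('pics/h.png',np.hstack(A)[...,::-1])
E
```

```text
t [ 0.0001  0.0005 -0.    ] a [-0.0017 -0.0003  0.0006] | now [0.5027 0.1169 0.1776] [-3.14  -0.524  1.634] F [-0.4 -0.1 -0.9] w 0.0135 T 4.85
[array([0.50269995, 0.11692462, 0.17756313]), array([0.50269995, 0.11692462, 0.17756313]), array([0.50269995, 0.11692462, 0.17756313])]
side [210.1, 246.0, 264.1, 309.0] 0.57
side [213.7, 215.1, 254.0, 233.7] 0.56
top [191.0, 146.1, 222.8, 181.8] 0.6
```

View pics/h.png

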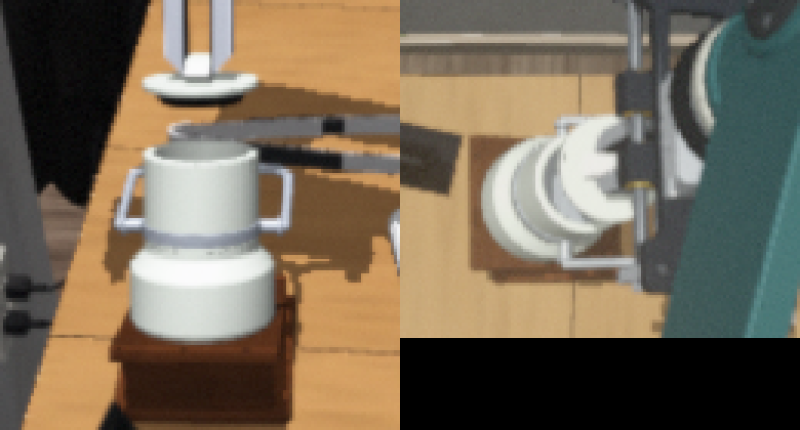

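```bash
cat > lidfit.py <<'E'
from F import *
def lidfit(c,z,off=.04,zlo=.012):
    P=cloud(c,z['d']).reshape(-1,3);P=P[~np.isnan(P[:,0])]
    l=(P-M)@frame(YAW);r=np.hypot(l[:,0],l[:,1])
    s=(r<.042)&(l[:,2]>off-zlo)&(l[:,2]<off+.0075);l=l[s]
    def f(p):
        Rr=R.from_rotvec([p[3],p[4],0]).as_matrix();q=(l-p[:3])@Rr;q=np.c_[np.hypot(q[:,0],q[:,1]),q[:,2]]
        return np.minimum.reduce([segd(q,a,b) for a,b in [((.025,-.008),(.025,0)),((.025,0),(.033,0)),((.033,0),(.033,.005)),((.007,.005),(.033,.005))]])
    p=least_squares(f,[0,0,off,0,0],loss='soft_l1',f_scale=.0012).x
    return p,np.median(f(p)),len(l)
E
python3 - <<'E'
from lidfit import *
for c in ['side','top']:
    z=np.load(f'h_{c}.npz');p,e,n=lidfit(c,z,.04);print(c,'lid local',np.round(p,4),round(e,5),n)
    P=cloud(c,z['d']).reshape(-1,3);P=P[~np.isnan(P[:,0])];l=(P-M)@frame(YAW);r=np.hypot(l[:,0],l[:,1])
    X=P[(r<.040)&(l[:,2]>-.036)&(l[:,2]<.012)&(r>.02)]
    q,e,_=fitm(X,[*M,YAW]);print('  mouth',np.round(q,4),'local',np.round((q[:3]-M)@frame(YAW),4),round(e,5),len(X))
E
```

```text
side lid local [-0.0044 -0.0015  0.0374  0.0054  0.0137] 0.00036 353
  mouth [0.503  0.1433 0.1296 0.0486] local [-0.0013 -0.0015  0.0003] 0.00055 1008
top lid local [-0.0028 -0.0011  0.0381  0.0165  0.0104] 0.0008 413
  mouth [0.5011 0.1445 0.1297 0.0709] local [-0.0002  0.0004 -0.0003] 0.00046 319
```

Call:
step_arm --steps '[{"jaw": 0, "tx": 0.0028, "ty": -0.0007, "tz": 0.01, "ax": 0, "ay": 0, "az": 0}, {"jaw": 0, "tx": 0.0028, "ty": -0.0007, "tz": 0.02, "ax": 0, "ay": 0, "az": 0}, {"jaw": 0, "tx": 0.0028, "ty": -0.0007, "tz": 0.027, "ax": 0, "ay": 0, "az": 0}, {"jaw": 0, "tx": 0.0028, "ty": -0.0007, "tz": 0.029, "ax": 0, "ay": 0, "az": 0}, {"jaw": 0, "tx": 0.0028, "ty": -0.0007, "tz": 0.031, "ax": 0, "ay": 0, "az": 0}, {"jaw": 0, "tx": 0.0028, "ty": -0.0007, "tz": 0.033, "ax": 0, "ay": 0, "az": 0}, {"jaw": 0, "tx": 0.0028, "ty": -0.0007, "tz": 0.033, "ax": 0, "ay": 0, "az": 0}]'

```text
time: 5.85
tool_pos: [0.5018, 0.1352, 0.1514]
ee_rot: [3.14, -0.523, 1.635]
wrist_force: [-0.2, -0.2, -1.6]
width: 0.0135
```

```bash
python3 - <<'E'
from lidfit import *
o=get_obs();print('tool local',np.round((o['tool_pos']-M)@frame(YAW),4));rel(W([.0028,.0007,.017]),Rplace())
for c in ['side']:
    im,d=snapshot(c);np.savez('i_'+c,im=im,d=d)
    p,e,n=lidfit(c,dict(d=d),.0045,.004);print(c,'lid local',np.round(p,4),round(e,5),n)
E
```

```text
tool local [0.0027 0.0003 0.0232]
t [ 0.0001 -0.0005  0.0062] a [0.0016 0.0002 0.0008] | now [0.5018 0.1352 0.1514] [ 3.14  -0.523  1.635] F [-0.2 -0.2 -1.6] w 0.0135 T 5.85
side lid local [-0.0013 -0.0014  0.0052  0.0056  0.015 ] 0.00032 334
```

Call:
step_arm --steps '[{"jaw": 0, "tx": 0, "ty": -0.0004, "tz": 0.002, "ax": 0, "ay": 0, "az": 0}, {"jaw": 0, "tx": 0, "ty": -0.0004, "tz": 0.004, "ax": 0, "ay": 0, "az": 0}, {"jaw": 0, "tx": 0, "ty": -0.0004, "tz": 0.0052, "ax": 0, "ay": 0, "az": 0}, {"jaw": 0, "tx": 0, "ty": -0.0004, "tz": 0.0056, "ax": 0, "ay": 0, "az": 0}, {"jaw": 0, "tx": 0, "ty": -0.0004, "tz": 0.0056, "ax": 0, "ay": 0, "az": 0}]'

```text
time: 6.4
tool_pos: [0.5014, 0.1375, 0.1473]
ee_rot: [3.139, -0.523, 1.635]
wrist_force: [-1.9, -4.2, 2.5]
width: 0.0139
```

Call:
step_arm --steps '[{"jaw": 0.25, "tx": 0, "ty": 0, "tz": 0, "ax": 0, "ay": 0, "az": 0}, {"jaw": 0.4, "tx": 0, "ty": 0, "tz": 0, "ax": 0, "ay": 0, "az": 0}, {"jaw": 0.4, "tx": 0, "ty": 0, "tz": 0, "ax": 0, "ay": 0, "az": 0}, {"jaw": 0.4, "tx": 0, "ty": 0, "tz": 0, "ax": 0, "ay": 0, "az": 0}, {"jaw": 0.4, "tx": 0, "ty": 0, "tz": 0, "ax": 0, "ay": 0, "az": 0}]'

```text
time: 6.9
tool_pos: [0.5014, 0.1377, 0.1472]
ee_rot: [3.139, -0.523, 1.635]
wrist_force: [0.4, 0.5, 0.3]
width: 0.0375
```

```bash
python3 - <<'E'
from lidfit import *
o=get_obs();print('tool local',np.round((o['tool_pos']-M)@frame(YAW),4),o['wrist_force'],o['width'])
for c in ['side','top']:
    im,d=snapshot(c)
    p,e,n=lidfit(c,dict(d=d),.0,.001);print(c,'lid local',np.round(p,4),round(e,5),n)
    r=im[200:340,170:300]
    if c=='side':cv2.imwrite('pics/rel.png',cv2.resize(r,(500,538),interpolation=3)[...,::-1])
E
```

```text
tool local [0.0027 0.0006 0.0183] [0.44682155 0.46998047 0.31195765] 0.037495692636802934
side lid local [-0.001  -0.0017  0.0005 -0.0026  0.0115] 0.00033 315
top lid local [-0.0008  0.0003 -0.0005  0.0081 -0.0042] 0.00083 361
```

View pics/rel.png

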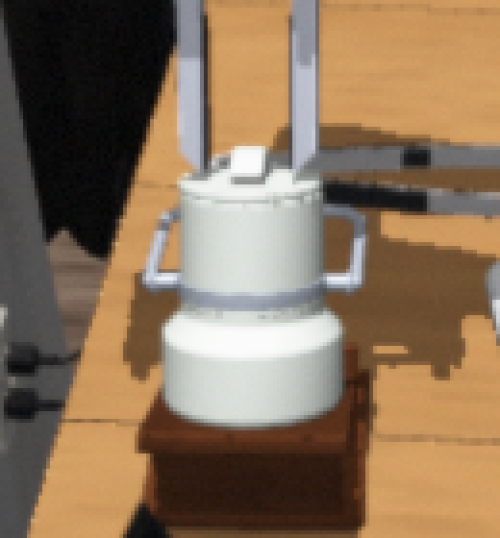

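Call:
step_arm --steps '[{"jaw": 0.4, "tx": 0, "ty": 0, "tz": -0.02, "ax": 0, "ay": 0, "az": 0}, {"jaw": 0.4, "tx": 0, "ty": 0, "tz": -0.05, "ax": 0, "ay": 0, "az": 0}, {"jaw": 0.4, "tx": -0.02, "ty": 0, "tz": -0.06, "ax": 0, "ay": 0, "az": 0}, {"jaw": 0.4, "tx": -0.05, "ty": 0, "tz": -0.05, "ax": 0, "ay": 0.1, "az": 0}, {"jaw": 0.4, "tx": -0.08, "ty": 0, "tz": -0.04, "ax": 0, "ay": 0.2, "az": 0}, {"jaw": 0.4, "tx": -0.11, "ty": 0, "tz": -0.03, "ax": 0, "ay": 0.3, "az": 0}, {"jaw": 0.4, "tx": -0.11, "ty": 0, "tz": -0.02, "ax": 0, "ay": 0.436, "az": 0}, {"jaw": 0.4, "tx": -0.11, "ty": 0, "tz": -0.02, "ax": 0, "ay": 0.436, "az": 0}]'

```text
time: 7.8
tool_pos: [0.5061, 0.0314, 0.1044]
ee_rot: [-3.126, -0.965, 1.616]
wrist_force: [-0.6, -0.8, -0.1]
width: 0.0379
```

```bash
cat >> F.py <<'E'
M=W([-.0008,-.0005,0])
def Rp(al): return Rplace()@R.from_rotvec([0,al,0]).as_matrix()
def tcp(th,al,back,s,show=True):
    b=np.array([-.062*np.cos(th),0,-.044+.062*np.sin(th)]);n=np.array([np.cos(al),0,np.sin(al)]);d=np.array([np.sin(al),0,-np.cos(al)])
    return W(b-back*n+s*d)
def loc(): 
    o=get_obs();print('local',np.round((o['tool_pos']-M)@frame(YAW),4),'joints',np.round(o['joint_positions'],2))
E
python3 - <<'E'
from F import *
loc();rel(tcp(.378,.436,.032,.001),Rp(.436));rel(tcp(.378,.436,.014,.001),Rp(.436))
im,d=snapshot('side');P=cloud('side',d).reshape(-1,3);cv2.imwrite('pics/r2.png',cv2.resize(im[150:340,150:320],(537,600),interpolation=3)[...,::-1])
E
```

```text
local [-0.11    0.0031  0.0343] joints [-0.54  0.34  1.61  0.77  1.8  -0.66]
t [-0.0083  0.0033  0.0733] a [-0.0017 -0.0054 -0.0099] | now [0.5061 0.0314 0.1044] [-3.126 -0.965  1.616] F [-0.6 -0.8 -0.1] w 0.0379 T 7.8
t [0.0097 0.0031 0.0734] a [-0.0017 -0.0054 -0.0099] | now [0.5061 0.0314 0.1044] [-3.126 -0.965  1.616] F [-0.6 -0.8 -0.1] w 0.0379 T 7.8
```

View pics/r2.png

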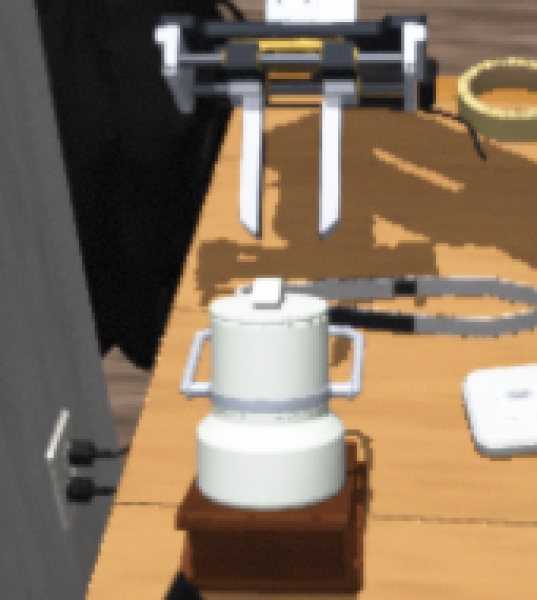

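Call:
step_arm --steps '[{"jaw": 0.4, "tx": -0.008, "ty": 0.003, "tz": 0.02, "ax": 0, "ay": -0.005, "az": -0.01}, {"jaw": 0.4, "tx": -0.008, "ty": 0.003, "tz": 0.04, "ax": 0, "ay": -0.005, "az": -0.01}, {"jaw": 0.4, "tx": -0.008, "ty": 0.003, "tz": 0.06, "ax": 0, "ay": -0.005, "az": -0.01}, {"jaw": 0.4, "tx": -0.008, "ty": 0.003, "tz": 0.073, "ax": 0, "ay": -0.005, "az": -0.01}, {"jaw": 0.4, "tx": 0.002, "ty": 0.003, "tz": 0.073, "ax": 0, "ay": -0.005, "az": -0.01}, {"jaw": 0.4, "tx": 0.008, "ty": 0.003, "tz": 0.073, "ax": 0, "ay": -0.005, "az": -0.01}, {"jaw": 0.4, "tx": 0.008, "ty": 0.003, "tz": 0.073, "ax": 0, "ay": -0.005, "az": -0.01}]'

```text
time: 8.55
tool_pos: [0.5073, 0.0964, 0.0741]
ee_rot: [3.126, -0.954, 1.65]
wrist_force: [0.5, 0.8, -0.8]
width: 0.0374
```

```bash
python3 - <<'E'
from F import *
loc()
for th,al in [(.378,.436),(.6,.43),(.8,.4),(1.,.35),(1.15,.28),(1.25,.22)]: rel(tcp(th,al,.011,.001),Rp(al))
im,d=snapshot('side');cv2.imwrite('pics/r3.png',cv2.resize(im[190:330,180:290],(472,600),interpolation=3)[...,::-1])
E
```

```text
local [-0.0691 -0.0022 -0.0242] joints [-0.44  0.33  1.69  0.8   1.67 -0.66]
t [ 0.0007 -0.0022  0.003 ] a [0.0016 0.0058 0.0096] | now [0.5073 0.0964 0.0741] [ 3.126 -0.954  1.65 ] F [ 0.5  0.8 -0.8] w 0.0374 T 8.55
t [ 0.0116 -0.0021 -0.0054] a [ 0.0017 -0.0002  0.0096] | now [0.5073 0.0964 0.0741] [ 3.126 -0.954  1.65 ] F [ 0.5  0.8 -0.8] w 0.0374 T 8.55
t [ 0.0228 -0.002  -0.011 ] a [ 0.0018 -0.0302  0.0096] | now [0.5073 0.0964 0.0741] [ 3.126 -0.954  1.65 ] F [ 0.5  0.8 -0.8] w 0.0374 T 8.55
t [ 0.0348 -0.0019 -0.0145] a [ 0.0021 -0.0802  0.0095] | now [0.5073 0.0964 0.0741] [ 3.126 -0.954  1.65 ] F [ 0.5  0.8 -0.8] w 0.0374 T 8.55
t [ 0.0441 -0.0018 -0.0159] a [ 0.0024 -0.1502  0.0095] | now [0.5073 0.0964 0.0741] [ 3.126 -0.954  1.65 ] F [ 0.5  0.8 -0.8] w 0.0374 T 8.55
t [ 0.0503 -0.0017 -0.0161] a [ 0.0027 -0.2102  0.0094] | now [0.5073 0.0964 0.0741] [ 3.126 -0.954  1.65 ] F [ 0.5  0.8 -0.8] w 0.0374 T 8.55
```

View pics/r3.png

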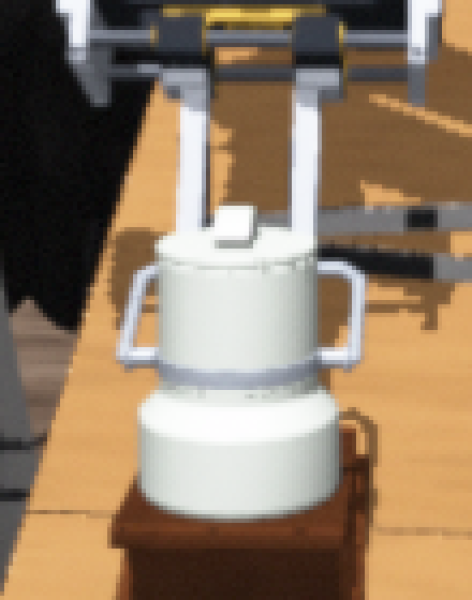

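Call:
step_arm --steps '[{"jaw": 0.4, "tx": 0.002, "ty": -0.002, "tz": 0.002, "ax": 0, "ay": 0.003, "az": 0.01}, {"jaw": 0.4, "tx": 0.007, "ty": -0.002, "tz": -0.001, "ax": 0, "ay": 0, "az": 0.01}, {"jaw": 0.4, "tx": 0.012, "ty": -0.002, "tz": -0.005, "ax": 0, "ay": 0, "az": 0.01}, {"jaw": 0.4, "tx": 0.017, "ty": -0.002, "tz": -0.008, "ax": 0, "ay": -0.015, "az": 0.01}, {"jaw": 0.4, "tx": 0.023, "ty": -0.002, "tz": -0.011, "ax": 0, "ay": -0.03, "az": 0.01}, {"jaw": 0.4, "tx": 0.029, "ty": -0.002, "tz": -0.013, "ax": 0, "ay": -0.055, "az": 0.01}, {"jaw": 0.4, "tx": 0.035, "ty": -0.002, "tz": -0.0145, "ax": 0, "ay": -0.08, "az": 0.01}, {"jaw": 0.4, "tx": 0.035, "ty": -0.002, "tz": -0.0145, "ax": 0, "ay": -0.08, "az": 0.01}]'

```text
time: 9.4
tool_pos: [0.5049, 0.105, 0.1126]
ee_rot: [3.135, -0.872, 1.638]
wrist_force: [0.2, 0.4, 0.1]
width: 0.0373
```

```bash
python3 - <<'E'
from F import *
loc()
for th,al,s in [(1.,.35,.001),(1.15,.25,.001),(1.25,.2,.001),(1.35,.1,.0),(1.45,.05,-.0),(1.57,0,-.0),(1.7,0,-.0)]: rel(tcp(th,al,.011,s),Rp(al))
im,d=snapshot('side');cv2.imwrite('pics/r4.png',cv2.resize(im[190:330,180:290],(472,600),interpolation=3)[...,::-1])
E
```

```text
local [-0.0422 -0.0004  0.0047] joints [-0.4   0.23  1.68  0.76  1.68 -0.55]
t [-0.0016 -0.0004  0.0008] a [0.0033 0.0012 0.0025] | now [0.5049 0.105  0.1126] [ 3.135 -0.872  1.638] F [0.2 0.4 0.1] w 0.0373 T 9.4
t [ 0.0075 -0.0004 -0.0017] a [ 0.0034 -0.0988  0.0024] | now [0.5049 0.105  0.1126] [ 3.135 -0.872  1.638] F [0.2 0.4 0.1] w 0.0373 T 9.4
t [ 0.0137 -0.0003 -0.0024] a [ 0.0035 -0.1488  0.0023] | now [0.5049 0.105  0.1126] [ 3.135 -0.872  1.638] F [0.2 0.4 0.1] w 0.0373 T 9.4
t [ 0.0203 -0.0003 -0.004 ] a [ 0.0036 -0.2488  0.0021] | now [0.5049 0.105  0.1126] [ 3.135 -0.872  1.638] F [0.2 0.4 0.1] w 0.0373 T 9.4
t [ 0.0265 -0.0003 -0.0034] a [ 0.0036 -0.2988  0.002 ] | now [0.5049 0.105  0.1126] [ 3.135 -0.872  1.638] F [0.2 0.4 0.1] w 0.0373 T 9.4
t [ 0.0338 -0.0003 -0.0018] a [ 0.0037 -0.3488  0.0019] | now [0.5049 0.105  0.1126] [ 3.135 -0.872  1.638] F [0.2 0.4 0.1] w 0.0373 T 9.4
t [ 0.0412 -0.0003  0.0014] a [ 0.0037 -0.3488  0.0019] | now [0.5049 0.105  0.1126] [ 3.135 -0.872  1.638] F [0.2 0.4 0.1] w 0.0373 T 9.4
```

View pics/r4.png

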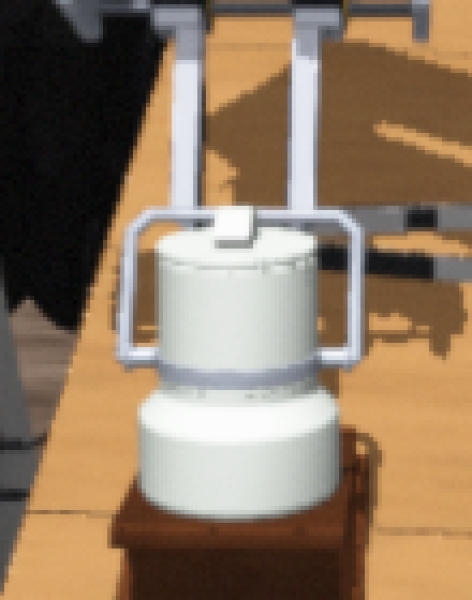

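Call:
step_arm --steps '[{"jaw": 0.4, "tx": 0.004, "ty": 0, "tz": -0.002, "ax": 0.003, "ay": -0.06, "az": 0.002}, {"jaw": 0.4, "tx": 0.008, "ty": 0, "tz": -0.004, "ax": 0.003, "ay": -0.12, "az": 0.002}, {"jaw": 0.4, "tx": 0.014, "ty": 0, "tz": -0.0055, "ax": 0.003, "ay": -0.19, "az": 0.002}, {"jaw": 0.4, "tx": 0.02, "ty": 0, "tz": -0.0065, "ax": 0.003, "ay": -0.26, "az": 0.002}, {"jaw": 0.4, "tx": 0.0235, "ty": 0, "tz": -0.0065, "ax": 0.003, "ay": -0.3, "az": 0.002}, {"jaw": 0.4, "tx": 0.027, "ty": 0, "tz": -0.006, "ax": 0.003, "ay": -0.33, "az": 0.002}]'

```text
time: 10.05
tool_pos: [0.5036, 0.1138, 0.1341]
ee_rot: [-3.139, -0.531, 1.63]
wrist_force: [0.5, -14.4, -3.6]
width: 0.0376
```

```bash
python3 - <<'E'
from F import *
loc()
for th,al,s in [(1.45,0,-.002),(1.57,0,-.002),(1.7,0,-.002),(1.78,0,-.002)]: rel(tcp(th,al,.011,s),Rp(al))
print('F local',get_obs()['wrist_force']@frame(YAW))
E
```

```text
local [-0.0238  0.0003  0.0189] joints [-0.22  0.08  1.64  0.51  1.59 -0.32]
t [ 0.0053  0.0003 -0.0006] a [-0.0008 -0.0077 -0.0032] | now [0.5036 0.1138 0.1341] [-3.139 -0.531  1.63 ] F [  0.5 -14.4  -3.6] w 0.0376 T 10.05
t [ 0.0127  0.0003 -0.001 ] a [-0.0008 -0.0077 -0.0032] | now [0.5036 0.1138 0.1341] [-3.139 -0.531  1.63 ] F [  0.5 -14.4  -3.6] w 0.0376 T 10.05
t [ 0.0208  0.0003 -0.0004] a [-0.0008 -0.0077 -0.0032] | now [0.5036 0.1138 0.1341] [-3.139 -0.531  1.63 ] F [  0.5 -14.4  -3.6] w 0.0376 T 10.05
t [0.0256 0.0003 0.0005] a [-0.0008 -0.0077 -0.0032] | now [0.5036 0.1138 0.1341] [-3.139 -0.531  1.63 ] F [  0.5 -14.4  -3.6] w 0.0376 T 10.05
F local [-14.30729237   0.41508293   4.06266529]
```

Call:
step_arm --steps '[{"jaw": 0.4, "tx": 0.005, "ty": 0, "tz": -0.001, "ax": 0, "ay": 0, "az": 0}, {"jaw": 0.4, "tx": 0.009, "ty": 0, "tz": -0.001, "ax": 0, "ay": 0, "az": 0}, {"jaw": 0.4, "tx": 0.013, "ty": 0, "tz": -0.001, "ax": 0, "ay": 0, "az": 0}, {"jaw": 0.4, "tx": 0.016, "ty": 0, "tz": -0.001, "ax": 0, "ay": 0, "az": 0}, {"jaw": 0.4, "tx": 0.018, "ty": 0, "tz": -0.001, "ax": 0, "ay": 0, "az": 0}, {"jaw": 0.4, "tx": 0.018, "ty": 0, "tz": -0.001, "ax": 0, "ay": 0, "az": 0}]'

```text
time: 10.65
tool_pos: [0.5035, 0.1221, 0.1417]
ee_rot: [-3.138, -0.517, 1.625]
wrist_force: [0.4, -15.5, 0.9]
width: 0.0374
```

```bash
python3 - <<'E'
from F import *
loc()
rel(tcp(1.7,0,.011,-.002),Rp(0))
print('F local',get_obs()['wrist_force']@frame(YAW))
im,d=snapshot('side');cv2.imwrite('pics/r5.png',cv2.resize(im[190:330,180:290],(472,600),interpolation=3)[...,::-1])
E
```

```text
local [-0.0128 -0.0001  0.0214] joints [-0.2   0.07  1.63  0.5   1.59 -0.28]
t [ 0.0098 -0.0002  0.0018] a [ 0.0005  0.0066 -0.0075] | now [0.5035 0.1221 0.1417] [-3.138 -0.517  1.625] F [  0.4 -15.5   0.9] w 0.0374 T 10.65
F local [-12.95288383   0.54874193   8.53902508]
```

View pics/r5.png

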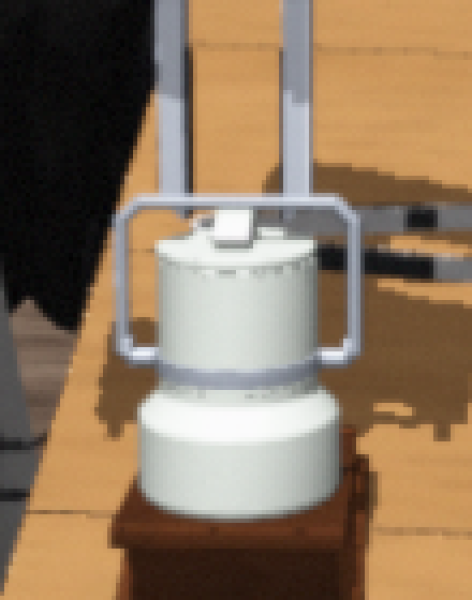

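Call:
step_arm --steps '[{"jaw": 0.4, "tx": 0.008, "ty": 0, "tz": 0.0025, "ax": 0, "ay": 0.006, "az": 0}, {"jaw": 0.4, "tx": 0.01, "ty": 0, "tz": 0.0025, "ax": 0, "ay": 0.006, "az": 0}, {"jaw": 0.4, "tx": 0.012, "ty": 0, "tz": 0.0025, "ax": 0, "ay": 0.006, "az": 0}, {"jaw": 0.4, "tx": 0.013, "ty": 0, "tz": 0.0025, "ax": 0, "ay": 0.006, "az": 0}, {"jaw": 0.4, "tx": 0.013, "ty": 0, "tz": 0.0025, "ax": 0, "ay": 0.006, "az": 0}]'

```text
time: 11.2
tool_pos: [0.5032, 0.133, 0.1449]
ee_rot: [-3.138, -0.52, 1.623]
wrist_force: [0.2, -7.3, -1.0]
width: 0.0376
```

```bash
python3 - <<'E'
from F import *
loc()
print('F local',get_obs()['wrist_force']@frame(YAW))
E
```

```text
local [-0.0018 -0.0005  0.0187] joints [-0.18  0.06  1.63  0.5   1.59 -0.26]
F local [-6.85549495  0.24440566  2.80016272]
```

Call:
step_arm --steps '[{"jaw": 0.4, "tx": 0.004, "ty": 0, "tz": 0, "ax": 0, "ay": 0, "az": 0}, {"jaw": 0.4, "tx": 0.004, "ty": 0, "tz": 0, "ax": 0, "ay": 0, "az": 0}, {"jaw": 0.4, "tx": -0.005, "ty": 0, "tz": 0, "ax": 0, "ay": 0, "az": 0}, {"jaw": 0.4, "tx": -0.012, "ty": 0, "tz": 0, "ax": 0, "ay": 0, "az": 0}, {"jaw": 0.4, "tx": -0.015, "ty": 0, "tz": -0.02, "ax": 0, "ay": 0, "az": 0}, {"jaw": 0.4, "tx": -0.02, "ty": 0, "tz": -0.06, "ax": 0, "ay": 0, "az": 0}, {"jaw": 0.4, "tx": -0.04, "ty": 0, "tz": -0.1, "ax": 0, "ay": 0, "az": 0}, {"jaw": 0.4, "tx": -0.04, "ty": 0, "tz": -0.1, "ax": 0, "ay": 0, "az": 0}]'

```text
time: 12.0
tool_pos: [0.5103, 0.0453, 0.2152]
ee_rot: [3.138, -0.517, 1.623]
wrist_force: [0.8, 0.0, -0.1]
width: 0.0373
```

```bash
python3 - <<'E'
from lidfit import *
loc();print('F',get_obs()['wrist_force'])
for c in ['side','top']:
    im,d=snapshot(c);p,e,n=lidfit(c,dict(d=d),.0,.001);print(c,'lid',np.round(p,4),round(e,5),n)
    if c=='side':cv2.imwrite('pics/r6.png',cv2.resize(im[190:330,180:290],(472,600),interpolation=3)[...,::-1])
    P=cloud(c,d)
    for s in silhouettes(c,'bail_bar')[:1]:
        l=(P[s['pixels']]-M)@frame(YAW);l=l[~np.isnan(l[:,0])];
        for nm,k in [('bar',(abs(l[:,1])<.036)&(abs(l[:,1])>.01)&(l[:,2]>.008)&(l[:,2]<.03)),('arms',(abs(abs(l[:,1])-.048)<.004)&(l[:,2]>-.02)&(l[:,2]<.016))]:
            q=l[k]; print(c,nm,len(q),'theta',np.round(np.percentile(np.arctan2(q[:,2]+.044,-q[:,0]),[25,50,75]),3) if len(q) else '',np.round(np.median(q,0),4) if len(q) else '')
E
```

```text
local [-0.0429 -0.0021  0.1236] joints [-0.34  0.06  1.48  0.49  1.78 -0.33]
F [ 0.84714025  0.035892   -0.13164834]
side lid [ 0.0014 -0.0011  0.0004 -0.0017  0.01  ] 0.00032 313
side bar 89 theta [1.792 1.803 1.821] [0.0154 0.0102 0.0204]
side arms 124 theta [1.797 1.815 1.838] [ 0.0107  0.0444 -0.0019]
top lid [ 0.0018  0.0006 -0.0005  0.0091 -0.0041] 0.00093 603
top bar 86 theta [1.766 1.793 1.817] [0.015  0.0113 0.0211]
top arms 13 theta [1.818 1.837 1.862] [0.0133 0.0493 0.0048]
```

View pics/r6.png

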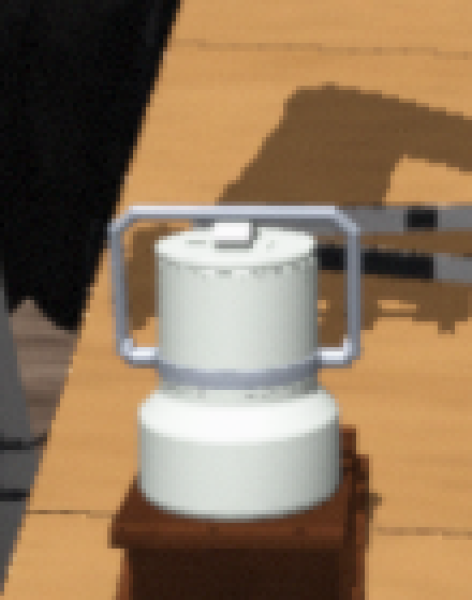

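```bash
python3 -c "
from bench import *
print(close_job())"
```

```text
the job is handed in; nothing more can be done
None
```

The canister is closed: the lid sits in the mouth with its ridge uphill, and the bail is past its highest point and holding by itself. I handed the job in at about 12 s of robot time; the interface gave no verdict.

- **Lid placing:** I gripped the lid across its ridge, turned and tilted it, and checked it above the mouth with both cameras. That check showed it about 3 mm off downhill, which I corrected before lowering and letting go. The contact force on seating was about 4 N.
- **Bail:** I pushed the crossbar with the two fingers spread either side of the ridge. The push peaked at about 15 N, above the 5 to 10 N expected; part of that was likely finger drag on the bar.
- **Last check, bail:** With the arm withdrawn, both cameras put the bail at about 1.79–1.80 rad, which is its stop. The side picture shows the bar over the ridge.
- **Last check, lid:** Its face was within 1 mm of the home height, within about 2 mm of the axis and tilted about 0.01 rad. It had slid about 2 mm uphill in the hole's clearance while the bail was swung.
- **Disagreements and gaps:**
  - The two cameras differed by 1 to 2 mm.
  - Fits to the bail's arms read slightly high, 1.82–1.84 rad, which is beyond the stop.
  - The clamping force on the lid could not be measured.
  - I did not measure the tongs and tape again; the paths passed well clear of them.

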